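# Swing out the prop leg of the dressing-table mirror

## Task

Two framed things lie face down on the dressing table, each with a folding prop leg half open on its back. Swing the prop leg of the larger one, the mirror, all the way out to its stop and leave it there; keep the mirror lying flat where it is, and leave the small photo frame and its leg as they are.

Things in the scene. Friction and masses are not known exactly. Their poses are not given: they have to be found in the camera images.
- mirror: The larger framed thing, a loose mirror lying face down: dark wooden slab, brass rim, 240 (x) by 180 (y) by 20 mm, about 1 kg. Origin: centre of the face on the table; z up; x from bottom edge to top edge. Brass prop leg on its back: hinge axis along y at x = 30, z = 26 mm; a plate 36 mm wide runs 140 mm towards -x, slanting up, to a round foot bar (12 mm thick, 70 mm long, along y).
- mirror_leg (a joint): Angle q (rad) of the mirror's leg: 0 folded flat, grows as its free end rises; firm stop at 1.2, starts at 0.5 to 0.75. Foot bar axis in the mirror's frame: x = 30 - 140 cos q, y = 0, z = 26 + 140 sin q (mm). Stiff hinge (about 1 N at the foot bar); the leg stays where it is left. Pushed hard against the stop, the mirror slides or tips.
- frame: The smaller framed thing, a loose photo frame lying face down, same materials: 150 (x) by 110 (y) by 16 mm, 0.5 kg. Origin and axes as for the mirror. Its own leg is 85 mm long, hinged at x = 20, z = 22 mm, with a foot bar 50 mm long. To be left alone.
- frame_leg (a joint): Angle of the photo frame's leg in rad, counted as for the mirror's leg; starts between 0.5 and 0.75. To be left alone.

How it is judged:
At the end, for the whole second after the job is handed in: The mirror's leg stands within 0.17 rad (10 degrees) of its stop at 1.2 rad and is at rest; the mirror lies flat (within 0.1 rad), at rest, within 30 mm of where it started (value of joint mirror_leg above 1.03 rad and velocity of joint mirror_leg between -0.1 and 0.1 rad/s and distance of mirror from where it was at the start of the episode below 0.03 m and angle between mirror's own z axis and vertical below 0.1 rad and linear speed of mirror below 0.02 m/s); the robot touches nothing.
It fails at once if the small photo frame is shifted by more than 20 mm (distance of frame from where it was at the start of the episode above 0.02 m).
It fails at once if the small photo frame's leg is swung (below 0.4 or above 0.85 rad) (value of joint frame_leg below 0.4 rad or value of joint frame_leg above 0.85 rad).
It fails at once if the mirror is tipped up by more than 0.35 rad (angle between mirror's own z axis and vertical above 0.35 rad).
It also fails if it takes over 32 s, if anything falls off the work surface, if the arm or the gripper's body presses on something with over 40 N, if the wrist force passes 120 N, or if a joint passes its speed limit or range.

## Robot

A 6-joint arm with a two-finger parallel gripper is mounted at the origin on the work surface. World frame = base frame: x ahead of the robot, y to its left, z up, the work surface at z = 0. Lengths are in m, angles in rad, forces in N, time in s.
With the tool pointing down it reaches from about 0.35 to 0.8 m from the base axis. Payload 7.3 kg.
Tool frame: the origin (TCP) lies between the finger pads; the fingertips stand 14 mm ahead of it and the grasp point (between the pads) lies 5 mm behind it; z points along the fingers, y is the line along which they close (so a half turn about z gives the same grasp; the last joint's range is limited). The gripper opens to 85 mm and grips with 20 to 120 N. Pads are 22 mm wide; open, the fingers measure 114 mm over their backs; the gripper's body (76 mm by 85 mm) begins 54 mm behind the grasp point. The pads swing forward as they close: fully open they stand 13 mm farther back than shut.
Start: joints at [1.075, 0.342, 1.524, -0, 1.275, -0.146], TCP at [0.18, 0.493, 0.245] pointing down, gripper open.
Joint ranges: [-2.53, 2.53], [-0.77, 2.02], [0.04, 2.7], [-1, 4.14], [0.28, 2.66], [-3.11, 3.11]. Speed limits (rad/s): [2.57, 2.57, 3.14, 3.14, 3.14, 3.14].

## Interface

Orientations are given as a rotation vector (axis times angle).
In Python, from plant import ctrl, cam, sensors, job_done gives the robot as it stands (ctrl), with the cameras (cam), the readings (sensors) and the job as plain functions.
- The arm moves only by the tool drive_effector, called after ">>>" as name(argument=value, ...), one argument or row to a line, values as JSON. Schema: {"type":"object","properties":{"rows":{"type":"array","items":{"type":"object","properties":{"trans":{"type":"array","items":{"type":"number"},"minItems":3,"maxItems":3},"rot":{"type":"array","items":{"type":"number"},"minItems":3,"maxItems":3}},"additionalProperties":false},"minItems":1,"maxItems":5},"aperture":{"type":"number"},"squeeze":{"type":"number"},"only":{"type":"string"},"quiet":{"type":"boolean"},"lines":{"type":"string"}},"required":["rows"],"additionalProperties":false}. rows is a list of rows, 1 to 5 of them, each an object with the fields trans (a list: dx, dy, dz in shares of the most that a row can go, 1 being 62.5 mm), rot (a list: a rotation vector rx, ry, rz in parts of the range, where 1.0 means 2 rad); a field left out counts as zero; each row shifts and turns the commanded pose from where the row before left it, along the tool's axes as they then stand; what a row does not reach is not made up. A row lasts 1/8 s, in which the tool goes at most 0.0625 m and 0.188 rad, less where a joint would pass 70% of its speed; a pose out of reach is approached as far as the arm can. aperture is the opening from 0.0 (shut) to 1.0 (fully open), set as the call begins (left out keeps the last). The fingers move at their own pace and stop on an object; squeeze is the grip in N (left out, the last holds). Time passes only in rows, so rows that do not move let the fingers close. The tool returns the time, the measured TCP pose, the force, the opening and the grip force at its end. only (a regular expression) keeps the lines of the reply that match it, lines (a string "A,B") keeps lines A to B, and quiet returns only ok. A shift or turn number past 1, either way, is cut back to 1. Input that does not fit is refused with a message, and nothing moves.
- sensors.observe(): the state, without advancing time (a new reading comes with each control period).
- cam.snapshot(name): name is "side" or "top" or "wrist"; returns (picture, depth): 384x512x3 uint8, red, green, blue; 384x512 float32, m along the optical axis (not along the pixel's ray), 0 where there is no reading.
- cam.camera_model(name): a dict with "camera_matrix" (3x3 intrinsics, pixels), "dist_coeffs" ([k1, k2, p1, p2, k3] as OpenCV has them; the pictures are not rectified), "R" (3x3) and "t" (3): a world point X has camera coordinates R X + t. Camera axes: x right, y down, z forward; pixel columns grow to the right and rows downward; lengths in m; the calibration is good to about 2 mm. A picture is of the moment at which its call begins: read the wrist's pose just before it. camera_model takes no time and is no camera call; for the wrist camera it gives the pose at the moment of the call.
- job_done(): hands the job in; it is judged then, once.
The state is a dict: "t": time; "joint_pos": joint angles; "qd": joint speeds; "tau": joint torques, N m; "position": TCP position; "tool_rot": TCP orientation; "force": force on the tool from outside, world axes, zero at the start; "ft_torque": the same for the moment, N m; "width": opening from 0.0 (shut) to 1.0 (fully open); "gripper_force": force on a finger pad.
Only numpy, scipy, OpenCV 4.12 (cv2) and the standard library are available. Lean on these libraries where they do the work, as an engineer would, in place of code of your own. Each camera call takes 0.05 s, during which the arm holds its last target. There are 200 camera calls.

## Working session

There is one attempt and no reset: what is moved stays moved. The work goes in short steps, Python scripts to look and compute and a tool call to move; the robot and the scene stay as the last step left them, time stands still between calls to the robot, and variables do not carry over. Pictures are saved under pics/ and viewed, at most 10 in all, crops included, and the job is handed in when it is done.

```bash
ls; mkdir -p pics; python3 - <<'E'
from plant import ctrl, cam, sensors, job_done
import cv2,numpy as np
s=sensors.observe();print(s['t'],s['position'],s['tool_rot'],s['force'])
for n in('top','side'):
    p,d=cam.snapshot(n);cv2.imwrite(f'pics/{n}.png',p[:,:,::-1]);np.save(f'pics/{n}.npy',d)
    m=cam.camera_model(n);print(n,m)
E
```

```text
pics
plant.py
0.0 [0.17973599 0.4928796  0.24461538] [-5.46633057e-01 -3.09316362e+00  2.33585153e-03] [0.01251826 0.38518561 0.42205883]
top {'camera_matrix': array([[426.58664054,   0.        , 264.76334567],
       [  0.        , 426.58664054, 194.31792456],
       [  0.        ,   0.        ,   1.        ]]), 'dist_coeffs': array([-0.06824529,  0.        ,  0.        ,  0.        ,  0.        ]), 'R': array([[-0.02239458, -0.99887173, -0.04187788],
       [-0.98217638,  0.02980092, -0.18558411],
       [ 0.18662272,  0.03697539, -0.9817356 ]]), 't': array([0.02445405, 0.59905024, 0.7003348 ])}
side {'camera_matrix': array([[468.58357749,   0.        , 251.68676902],
       [  0.        , 468.58357749, 197.80474373],
       [  0.        ,   0.        ,   1.        ]]), 'dist_coeffs': array([-0.19328463,  0.        ,  0.        ,  0.        ,  0.        ]), 'R': array([[ 0.987582  , -0.15709946,  0.00124631],
       [-0.11923596, -0.7546771 , -0.64517072],
       [ 0.10229653,  0.63701039, -0.76403742]]), 't': array([-0.57767326,  0.0824149 ,  0.78716368])}
```

View pics/top.png

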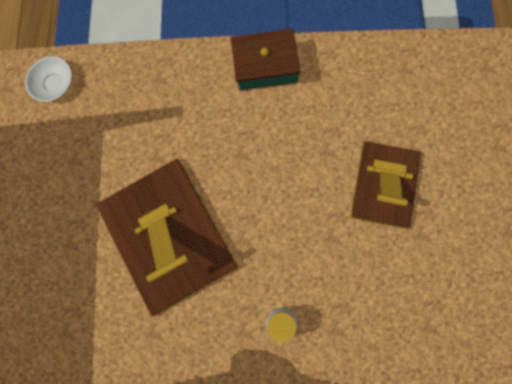

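View pics/side.png

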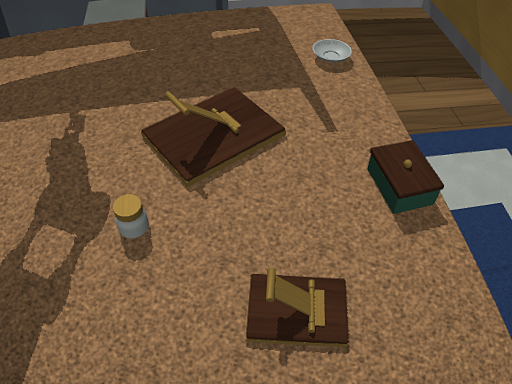

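The top view shows the mirror at left, with corners at about (178,160), (98,206), (154,313) and (235,265). Its foot bar runs from (148,278) to (186,259). In the side view the bar ends are at (167,94) and (187,112). The photo frame is well away to the right, at about (388,185) in the top view.

```bash
cat > h.py <<'E'
from plant import ctrl, cam, sensors, job_done
import cv2,numpy as np
def ray(m,p):
    return cv2.undistortPoints(np.array([[p]],float),m['camera_matrix'],m['dist_coeffs'])[0,0]
def tri(m1,p1,m2,p2):
    P=[np.c_[m['R'],m['t']] for m in(m1,m2)]
    X=cv2.triangulatePoints(P[0],P[1],ray(m1,p1),ray(m2,p2))
    return (X[:3]/X[3]).ravel()
def onz(m,p,z):
    d=m['R'].T@np.r_[ray(m,p),1];c=-m['R'].T@m['t'];return c+d*(z-c[2])/d[2]
def dep(m,p,d):
    return m['R'].T@(np.r_[ray(m,p),1]*d[int(p[1]),int(p[0])]-m['t'])
E
python3 - <<'E'
from h import *
np.set_printoptions(precision=4,suppress=True)
T,S=[cam.camera_model(n) for n in('top','side')]
D=np.load('pics/top.npy');DS=np.load('pics/side.npy')
for a,b in(((149,277),(168,95)),((184,260),(187,111))): print('bar',tri(T,a,S,b))
print('bar depth',dep(T,(166,268),D),dep(S,(177,103),DS))
C=np.array([onz(T,p,.02) for p in((178,160),(98,206),(154,313),(235,265))]);print(C,C.mean(0))
print([np.linalg.norm(C[i]-C[i-1]) for i in range(4)])
x=(C[0]+C[1]-C[2]-C[3])/2;yaw=np.arctan2(x[1],x[0]);u=np.array([np.cos(yaw),np.sin(yaw)]);print('yaw',yaw,u)
b=(tri(T,(149,277),S,(168,95))+tri(T,(184,260),S,(187,111)))/2
h=C.mean(0)[:2]+.03*u
r=b[:2]-h;print('bar mid',b,'along',r@u,'q',np.arctan2(b[2]-.026,-(r@u)),'hinge',h)
for q in(.6,.7,.8,.9,1,1.1,1.2):print(q,h-u*.14*np.cos(q),.026+.14*np.sin(q))
for n,p in(('frame',(388,185)),('jar',(282,326))):print(n,dep(T,p,D))
R=cv2.Rodrigues(sensors.observe()['tool_rot'])[0];print(R)
E
```

```text
bar [0.4574 0.1952 0.1159]
bar [0.4868 0.1384 0.1177]
bar depth [0.4724 0.1645 0.1277] [0.4723 0.1566 0.1243]
[[0.6783 0.1747 0.02  ]
 [0.5935 0.3282 0.02  ]
 [0.3945 0.215  0.02  ]
 [0.4776 0.067  0.02  ]] [0.536  0.1962 0.02  ]
[np.float64(0.2277739341781293), np.float64(0.17545099764772112), np.float64(0.2289051037143849), np.float64(0.1696830430549906)]
yaw 0.5050573510111803 [0.8751 0.4839]
bar mid [0.4721 0.1668 0.1168] along -0.10014760701397363 q 0.7364343719001014 hinge [0.5622 0.2107]
0.6 [0.4611 0.1548] 0.10504994627530495
0.7 [0.4685 0.1589] 0.11619047621327674
0.8 [0.4769 0.1635] 0.1264298527259332
0.9 [0.4861 0.1686] 0.1356657673478477
1 [0.496  0.1741] 0.14380593787310553
1.1 [0.5067 0.18  ] 0.15076903040860098
1.2 [0.5178 0.1862] 0.1564854720354117
frame [ 0.6099 -0.2103  0.0554]
jar [ 0.3734 -0.0153  0.0605]
[[-0.9394  0.3427 -0.0007]
 [ 0.3427  0.9394 -0.0012]
 [ 0.0002 -0.0014 -1.    ]]
```

The bar sits at about (0.472, 0.165, 0.118), so q ≈ 0.73. The mirror yaw is about 0.505. I'll turn the closed fingers so tool −x points along the mirror's +x, then push the bar along its arc.

Units first: shifts go in shares of 62.5 mm and turns go in shares of 2 rad. So -0.171 rad / 2 = -0.0855.

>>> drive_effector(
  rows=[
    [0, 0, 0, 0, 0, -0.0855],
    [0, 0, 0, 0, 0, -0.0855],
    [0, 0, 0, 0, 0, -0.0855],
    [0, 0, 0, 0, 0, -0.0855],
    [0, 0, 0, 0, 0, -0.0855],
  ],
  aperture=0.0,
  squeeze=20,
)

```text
refused: rows[0]: [0, 0, 0, 0, 0, -0.0855] is not of type 'object' (schema: type "object"). Nothing was moved.
```

I used the wrong layout. The manual says a list of objects, one for each row; once more.

>>> drive_effector(
  rows=[
    {"rot":[0, 0, -0.0855]},
    {"rot":[0, 0, -0.0855]},
    {"rot":[0, 0, -0.0855]},
    {"rot":[0, 0, -0.0855]},
    {"rot":[0, 0, -0.0855]},
  ],
  aperture=0.0,
  squeeze=20,
)

```text
t: 0.72
position: [0.1798, 0.493, 0.2449]
tool_rot: [0.794, -3.039, 0.001]
force: [-1.2, 0.5, -0.2]
width: -0.0
gripper_force: 0.0
```

>>> drive_effector(
  rows=[
    {"trans":[-0.144, -0.96, 0]},
    {"trans":[-0.144, -0.96, 0]},
    {"trans":[-0.144, -0.96, 0]},
    {"trans":[-0.144, -0.96, 0]},
    {"trans":[-0.144, -0.96, 0]},
  ],
)

```text
t: 1.35
position: [0.3652, 0.2508, 0.2452]
tool_rot: [0.785, -3.042, -0.0]
force: [0.1, 0.6, 0.6]
width: -0.002
gripper_force: 0.0
```

```bash
python3 - <<'E'
from h import *
np.set_printoptions(precision=4,suppress=True)
s=sensors.observe();R=cv2.Rodrigues(s['tool_rot'])[0];print(R,s['position'],s['width'])
print('to go',R.T@(np.array([.440,.147,.245])-s['position']))
E
```

```text
[[-0.875  -0.4842 -0.    ]
 [-0.4842  0.875   0.0001]
 [-0.      0.0001 -1.    ]] [0.3652 0.2508 0.2452] -0.0017212242389805401
to go [-0.0152 -0.127   0.0002]
```

Scaled: -0.043 m is -0.688, -0.042 m is -0.672.

>>> drive_effector(
  rows=[
    {"trans":[-0.08, -0.688, 0]},
    {"trans":[-0.08, -0.672, 0]},
    {"trans":[-0.08, -0.672, 0]},
    {"trans":[0, 0, 0.64]},
    {"trans":[0, 0, 0.64]},
  ],
)

```text
t: 1.98
position: [0.4394, 0.148, 0.1643]
tool_rot: [-0.783, 3.042, 0.0]
force: [-0.2, -0.3, -0.3]
width: 0.001
gripper_force: 0.0
```

>>> drive_effector(
  rows=[
    {"trans":[0, 0, 0.48]},
    {"trans":[0, 0, 0.368]},
    {},
  ],
)

```text
t: 2.35
position: [0.4378, 0.1484, 0.1108]
tool_rot: [0.784, -3.038, -0.001]
force: [-0.2, -1.1, 0.3]
width: 0.0
gripper_force: 0.0
```

```bash
python3 - <<'E'
from h import *
p,d=cam.snapshot('side');cv2.imwrite('pics/s2.png',cv2.resize(p[40:220,90:330,::-1],None,fx=3,fy=3,interpolation=cv2.INTER_CUBIC))
E
```

```text
(no output)
```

View pics/s2.png

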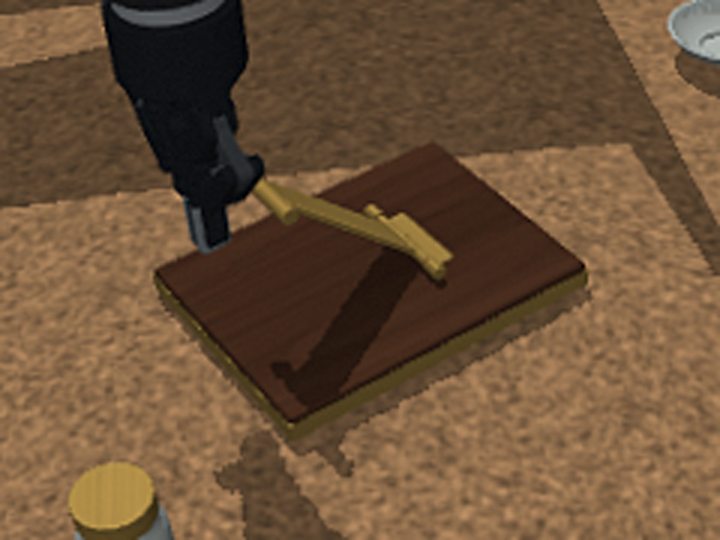

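The fingers stand behind the foot bar, with tips near (210,240) in the crop and the near bar end at (288,212). The gap is about 20 mm and they are centred on the bar to within 2 mm. Next I close the gap and push along the arc.

Scaled: -0.008 m is -0.128, -0.005 m is -0.08.

>>> drive_effector(
  rows=[
    {"trans":[-0.128, 0, 0]},
    {"trans":[-0.128, 0, 0]},
    {"trans":[-0.08, 0, -0.016]},
    {"trans":[-0.08, 0, -0.048]},
    {"trans":[-0.08, 0, -0.064]},
  ],
)

```text
t: 3.02
position: [0.4646, 0.163, 0.1207]
tool_rot: [0.785, -3.038, 0.001]
force: [-5.9, -3.8, 4.2]
width: 0.004
gripper_force: 3.0
```

>>> drive_effector(
  rows=[
    {"trans":[-0.08, 0, -0.08]},
    {"trans":[-0.08, 0, -0.08]},
    {"trans":[-0.08, 0, -0.064]},
    {},
  ],
)

```text
t: 3.52
position: [0.4802, 0.1713, 0.1346]
tool_rot: [-0.785, 3.04, 0.0]
force: [-0.1, -0.8, -0.3]
width: -0.0
gripper_force: 0.0
```

```bash
python3 - <<'E'
from h import *
p,d=cam.snapshot('side');cv2.imwrite('pics/s3.png',cv2.resize(p[40:220,90:330,::-1],None,fx=3,fy=3,interpolation=cv2.INTER_CUBIC))
E
```

```text
(no output)
```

View pics/s3.png

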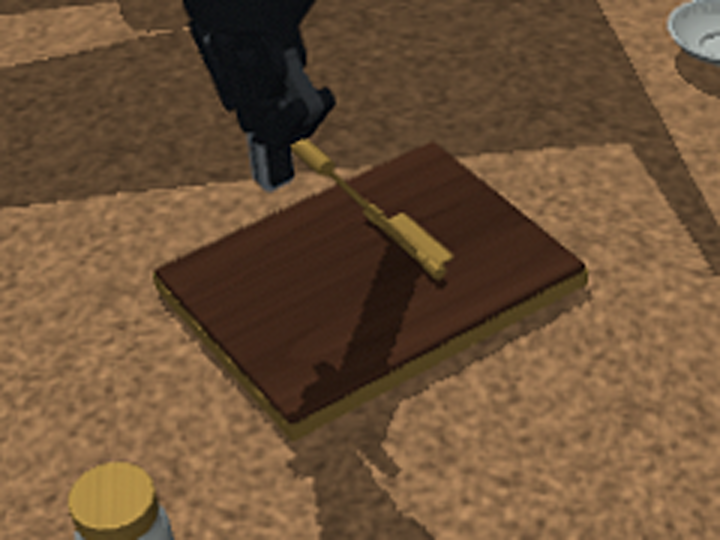

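The mirror hasn't moved. Its corners are still at (155,275), (290,430) and (583,268), and the leg is now at about q ≈ 1.0. About 22–24 mm of push remains.

Scaled: -0.005 m is -0.08, -0.004 m is -0.064.

>>> drive_effector(
  rows=[
    {"trans":[-0.08, 0, -0.064]},
    {"trans":[-0.08, 0, -0.048]},
    {"trans":[-0.08, 0, -0.048]},
    {"trans":[-0.064, 0, -0.032]},
    {},
  ],
)

```text
t: 4.2
position: [0.4965, 0.1803, 0.1465]
tool_rot: [-0.785, 3.041, 0.0]
force: [-0.3, -0.6, 0.6]
width: -0.002
gripper_force: 0.0
```

>>> drive_effector(
  rows=[
    {"trans":[-0.048, 0, -0.016]},
    {},
  ],
)

```text
t: 4.45
position: [0.4988, 0.1816, 0.1474]
tool_rot: [-0.785, 3.042, 0.0]
force: [-0.1, -0.9, -0.4]
width: -0.002
gripper_force: 0.0
```

```bash
python3 - <<'E'
from h import *
p,d=cam.snapshot('side');cv2.imwrite('pics/s4.png',cv2.resize(p[40:220,90:330,::-1],None,fx=3,fy=3,interpolation=cv2.INTER_CUBIC))
E
```

```text
(no output)
```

View pics/s4.png

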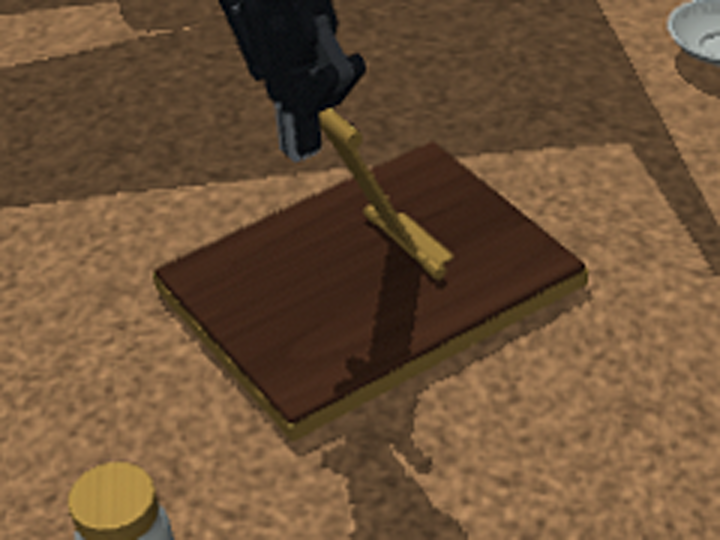

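The leg is now steep and the mirror hasn't moved. There's no sign of the stop yet, so I'll nudge further in small steps until the force rises.

Scaled: -0.003 m is -0.048, -0.001 m is -0.016.

>>> drive_effector(
  rows=[
    {"trans":[-0.048, 0, -0.016]},
    {},
  ],
)

```text
t: 4.75
position: [0.5015, 0.1831, 0.1484]
tool_rot: [-0.785, 3.041, 0.0]
force: [-0.6, 0.3, -0.0]
width: -0.001
gripper_force: 0.0
```

>>> drive_effector(
  rows=[
    {"trans":[-0.032, 0, 0]},
    {},
  ],
)

```text
t: 5.0
position: [0.5019, 0.1834, 0.1483]
tool_rot: [0.785, -3.039, 0.001]
force: [-6.6, -3.3, 3.5]
width: 0.0
gripper_force: 3.1
```

The force rose and the finger stopped advancing, so the leg is at its stop. I'll back straight off, lift and check.

Scaled: 0.05 m is 0.8, -0.04 m is -0.64.

>>> drive_effector(
  rows=[
    {"trans":[0.16, 0, 0]},
    {"trans":[0.48, 0, 0]},
    {"trans":[0.8, 0, 0]},
    {"trans":[0.64, 0, -0.64]},
    {"trans":[0, 0, -0.48]},
  ],
)

```text
t: 5.62
position: [0.3868, 0.1202, 0.2192]
tool_rot: [0.784, -3.042, -0.0]
force: [1.2, 0.6, 0.4]
width: -0.0
gripper_force: 0.0
```

>>> drive_effector(
  rows=[
    {"trans":[0, 0.8, -0.48]},
    {"trans":[0, 0.8, 0]},
    {"trans":[0, 0.8, 0]},
    {"trans":[0, 0.8, 0]},
    {},
  ],
)

```text
t: 6.25
position: [0.2906, 0.2981, 0.2483]
tool_rot: [-0.793, 3.039, 0.002]
force: [0.6, 0.5, -0.9]
width: -0.001
gripper_force: 0.0
```

```bash
python3 - <<'E'
from h import *
t,_=cam.snapshot('top');p,d=cam.snapshot('side')
a=cv2.resize(p[40:220,90:330,::-1],(480,360));b=cv2.resize(t[:,60:,::-1],(318,360*384//408))
o=np.zeros((360,800,3),np.uint8);o[:,:480]=a;o[:b.shape[0],480:480+b.shape[1]]=b
cv2.imwrite('pics/s5.png',o);cv2.imwrite('pics/t5.png',t[:,:,::-1])
E
```

```text
(no output)
```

View pics/s5.png

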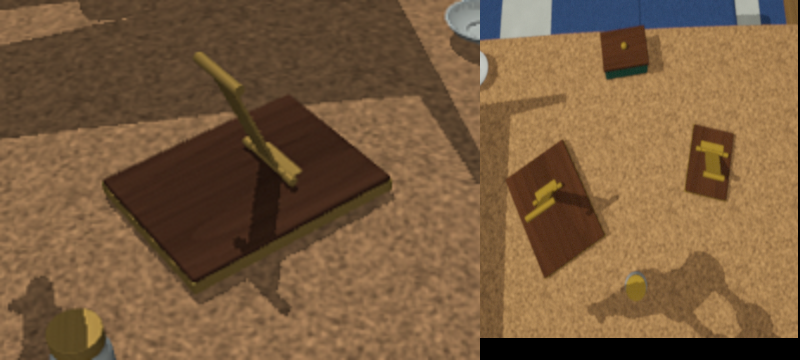

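View pics/t5.png

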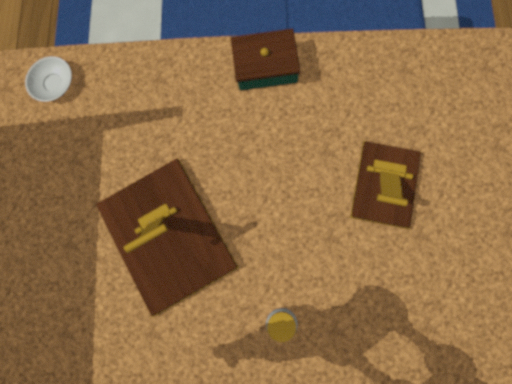

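The mirror's corners are unchanged, at (178,160), (98,206), (154,313) and (235,265). The bar now runs from (126,247) to (165,230) in the top view, and from about (190,68) to (209,84) in the side view. The photo frame looks untouched. I'll work out the angle numerically, then hand in.

```bash
python3 - <<'E'
from h import *
T,S=[cam.camera_model(n) for n in('top','side')]
b=(tri(T,(126,247),S,(190,68))+tri(T,(165,230),S,(209,84)))/2
u=np.array([.8751,.4839]);q=np.arctan2(b[2]-.026,-(b[:2]-[.5622,.2107])@u);print(b,q)
if q>1.1: print(job_done())
E
```

```text
[0.51756547 0.18992665 0.15535777] 1.2079468901333161
the job is handed in; nothing more can be done
None
```

The mirror's leg is out at its stop (measured q ≈ 1.2 rad); the mirror lies flat where it was, the photo frame and its leg look unchanged in the pictures, the arm is clear, and the job was handed in at about 6.4 s.

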